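Hold the tag die over its blank

TASK

The tag-cutting die is shut in the wooden case, whose close lid has no knob: lever the lid up by its front lip with the blade of the palette knife, not with the gripper, push it right open past upright with the knife, and lay the knife down flat on the bench. Lift the die out, carry it clear over the pots and tools to the fibreboard blank on the white cutting block, and finish while still holding it there for me to check the margins: level, centred over the blank with its clipped end over the blank's clipped end, about a centimetre above it. The die must never touch or shift the blank, because its edge marks whatever it lands on, and everything else on the bench stays where it stands.

Things in the scene. Friction and masses are not known exactly. Their poses are not given: they have to be found in the camera images.
- case: Fixed dark wooden case, 140 (x) x 170 (y) x 45 mm high without its lid, walls and floor 6 mm thick. Origin: centre of its underside on the bench; its x axis points away from the robot, from the lip side to the hinge side. It stands on the left or the right of the bench; the cutting block has the other side.
- case_lid (a joint): Lid angle, rad: 0 shut, 1.92 open on its stop, about 20 degrees past upright. Wooden board 152 (x) x 170 (y) x 8 mm, 0.14 kg, hinged along the case's far (+x) top edge. Shut, its underside is 45 mm above the bench and its front edge juts 12 mm beyond the case's front wall. Stiff hinge: the lid stays at any angle; lifting it at the lip takes about 1.5 N.
- case_lip (a point): Middle of the lower front edge of the shut lid, fixed to the case (does not swing): 82 mm in front (case -x) of the case's origin, 45 mm high. The blade goes in under the lid here; the case's front wall is 12 mm behind it. Axes as the case.
- case_hinge (a point): Middle of the lid's hinge axis, fixed to the case: 70 mm behind (case +x) its origin, 45 mm high. The hinge axis is the case's y axis; the lid's free edge is 152 mm from it.
- knife: Palette knife, 80 g, loose, flat on the bench near the robot, blade roughly to the robot's left (+y). Pale wooden handle 20 wide (y) x 18 mm high, from x = -85 to +20 mm; brass ferrule; steel blade 22 mm wide, its faces 8 and 10.5 mm above the underside, ending at x = +105 mm. Origin: underside of the handle, 20 mm behind its blade end, near the centre of mass; x to the blade's tip, z up.
- knife_tip (a point): Middle of the end of the knife's blade: knife x = 105 mm, 9.25 mm above its underside.
- die: Tag-cutting die, steel strip 4 mm thick, 30 mm high, 0.19-0.30 kg: outline 90 (x) x 50 mm (y), corners of its +x end clipped (parallel sides from x = -45 to +28 mm, nose 22 mm wide at x = +45). Bars across it inside. Origin: centre of the outline at its lower edge; z up. Stands on the case's floor, 6 mm up, clipped end to the hinge, 30 mm or more free beside it. Grip across the 50 mm from above.
- die_nose (a point): Middle of the flat nose of the die's clipped end, on the lower edge: die x = +45 mm.
- block: Fixed white plastic cutting block 190 (x) x 170 (y) x 30 mm high. Origin: centre of its underside on the bench.
- blank: Loose tag-shaped blank of stiff brown fibreboard, 100 (x) x 60 (y) x 4 mm, 40 g, corners of its +x end clipped, flat on the cutting block (top face 34 mm above the bench). The die's shape with 5 mm margin all round. Origin: centre of the 100 x 60 outline on its underside; x points to the clipped end, z up.
- blank_nose (a point): Middle of the blank's flat nose on its top face: blank x = +50 mm, 4 mm above its underside. With the die rightly placed the die's nose is 5 mm short of it in plan.
- cement_tin: Bystander: aluminium-coloured can with a paper label, 76 mm across, 105 high, standing between case and block. Origin: centre of its underside.
- maul: Bystander: turned wooden maul standing on its head, 62 mm across, 168 high, between case and block. Origin: centre of its underside.
- dye_jar: Bystander: amber jar, 52 mm across, 85 high, at the back between case and block. Origin: centre of its underside.
- tape_roll: Bystander: roll of paper tape lying flat, 88 mm across, 24 high, at the back. Origin: centre of its underside.
- round_die: Bystander: round steel cutting die, 60 mm across, 30 high, at the back. Origin: centre of its underside.
- thread_spool: Bystander: dark wooden spool, 44 mm across, 55 high, at the right. Origin: centre of its underside.
- hammer: Bystander: hammer 220 mm long lying at the left. Origin: near the middle of its underside.
Things that resemble listed ones, but are neither listed nor needed, are in the scene too. Of the things shaped like the blank, the brown one is meant.

How it is judged:
On the way, in this order (a step that is already met when the one before it is completed fails the run):
1. the knife's blade is levering the lid up, no finger on it (value of joint case_lid between 0.15 and 1.4 rad and contact force between knife and case_lid above 0.1 N and contact force between the fingers and case_lid below 0.1 N), for 0.1 s.
2. the lid stands open past upright (value of joint case_lid above 1.6 rad), for 0.2 s.
3. the die is lifted clear of the case in the gripper, the knife already laid down (height (world z) of die above 0.055 m and contact force between the fingers and die above 1 N and contact force between die and case below 0.05 N and contact force between the fingers and knife below 0.05 N), for 0.1 s.
At the end, for the whole second after the job is handed in: Gripper alone holds the die still and level (4.5 deg), edge 3-18 mm above the blank, centre within 5 mm each way, yaw within 0.1 rad, nose over nose; lid open past 1.6 rad; knife flat on the bench, released; blank moved under 5 mm, bystanders under 30 mm (z of die in the frame of blank between 0.007 and 0.022 m and x of die in the frame of blank between -0.005 and 0.005 m and y of die in the frame of blank between -0.005 and 0.005 m and x of die_nose in the frame of blank above 0.03 m and y of die_nose in the frame of blank between -0.007 and 0.007 m and angle between the x axis of die and the x axis of blank, either way round below 0.1 rad and angle between die's own z axis and vertical below 0.08 rad and linear speed of die below 0.02 m/s and contact force between the fingers and die above 1 N and contact force between die and blank below 0.05 N and contact force between die and block below 0.05 N and contact force between each of die, the fingers and knife below 0.05 N and contact force between die and case below 0.05 N and contact force between die and cement_tin below 0.05 N and contact force between die and maul below 0.05 N and contact force between die and dye_jar below 0.05 N and contact force between die and tape_roll below 0.05 N and contact force between die and round_die below 0.05 N and contact force between die and thread_spool below 0.05 N and contact force between die and hammer below 0.05 N and value of joint case_lid above 1.6 rad and height (world z) of knife between -0.01 and 0.01 m and angle between knife's own z axis and vertical below 0.15 rad and distance of blank from where it was at the start of the episode below 0.005 m and distance of each of cement_tin, maul, dye_jar, tape_roll, round_die, thread_spool, hammer from where it was at the start of the episode below 0.03 m); the arm keeps its last pose, push and grip.
It fails at once if the die touched the blank (contact force between die and blank above 0.2 N).
It fails at once if the blank was shifted (distance of blank from where it was at the start of the episode above 0.006 m).
It fails at once if the gripper or arm pushed the lid (contact force between any of the arm, the fingers and case_lid above 2 N).
It fails at once if a bystander was knocked or shifted (distance of any of cement_tin, maul, dye_jar, tape_roll, round_die, thread_spool, hammer from where it was at the start of the episode above 0.03 m or angle between any of cement_tin, maul, dye_jar, tape_roll, round_die, thread_spool's own z axis and vertical above 0.5 rad).
It also fails if it takes over 72 s, if anything falls off the work surface, if the arm or the gripper's body presses on something with over 40 N, if the wrist force passes 120 N, or if a joint passes its speed limit or range.

ROBOT

A 6-joint arm with a two-finger parallel gripper is mounted at the origin on the work surface. World frame = base frame: x ahead of the robot, y to its left, z up, the work surface at z = 0. Lengths are in m, angles in rad, forces in N, time in s.
With the tool pointing down it reaches from about 0.325 to 1 m from the base axis. Payload 5.1 kg.
Tool frame: the origin (TCP) lies midway between the tips of the shut fingers; the grasp point (between the pads) lies 19 mm behind it; z points along the fingers, y is the direction in which the jaws open and shut (so a half turn about z gives the same grasp; the last joint's range is limited). The gripper opens to 85 mm and grips with 20 to 120 N. Pads are 22 mm wide; open, the fingers measure 114 mm over their backs; the gripper's body (76 mm by 85 mm) begins 54 mm behind the grasp point. The pads swing forward as they close: fully open they stand 13 mm farther back than shut.
Start: joints at [-1.275, 0.124, 1.65, -0, 1.367, -0.083], TCP at [0.24, -0.604, 0.231] pointing down, gripper open.
Joint ranges: [-2.61, 2.61], [-1.02, 2.33], [0.03, 2.71], [-1.35, 4.49], [0.32, 2.68], [-2.91, 2.91]. Speed limits (rad/s): [2.57, 2.57, 3.14, 3.14, 3.14, 3.14].

INTERFACE

Orientations are given as a unit quaternion [w, x, y, z].
In Python, from plant import arm gives the robot as it stands.
- The arm moves only by the shell command python3 -m pendant 'ROWS' [FORCE]. ROWS is a JSON object of lists of equal length, an entry for each row: "rot": the turn, a rotation vector about the world's x, y, z each as a share of 45 degrees, from -1 to 1, a list of three; "xyz": the shift along the world's x, y, z each as a share of 30 cm, from -1 to 1, a list of three; "jaw": the gripper command: -1 is shut, 1 is fully open, values between are in proportion. In form: {"rot": [[ax, ay, az], ...], "xyz": [[x, y, z], ...], "jaw": [jaw, ...]}. A call has 1 to 12 rows; each row is the pose to reach, as a shift and turn from the pose measured when the call began; what a row does not reach only later rows make up. A row lasts 1/8 s, in which the tool goes at most 62.5 mm and 10.7 degrees, less where a joint would pass 70% of its speed; a pose out of reach is approached as far as the arm can. A call with a number of a shift or a turn outside -1 to 1 is refused whole. A call with a gripper value outside its range is refused whole. The fingers move at their own pace and stop on an object; FORCE is the grip in N (left out, the last holds). Time passes only in rows, so rows that repeat a pose let the fingers close. It gives the time, the measured TCP pose, the force and the opening at its end, in the units of the state.
- arm.state(): the state, without advancing time (a new reading comes with each control period).
- arm.snapshot(name): name is "scene" or "top"; returns the picture (480x640x3 uint8, red, green, blue); there is no depth.
- arm.camera_model(name): a dict with "mtx" (3x3 intrinsics, pixels), "position" and "orientation" of the camera in the world. Camera axes: x right, y down, z forward; pixel columns grow to the right and rows downward; lengths in m; the calibration is good to about 2 mm. A picture is of the moment at which its call begins. camera_model takes no time and is no camera call.
- arm.finish_job(): hands the job in, once; it reports no verdict.
Trained networks look in the newest picture that a camera, given by its name, has taken for a name from the list of things; names that differ only in an ending like _2 or _b are one class to them, and where a whole thing is asked for, a point or a joint stands for the part that bears it (a point fixed in the world has none). Each returns a list of dicts, best first, with "conf" (0 to 1); they miss things now and then, are a little off and sometimes report something else, mostly with a low value. They report only what shows in the picture. A call takes as long as a camera call. They do not tell look-alikes from the thing itself.
- arm.recognise(thing, camera): "bbox" ([centre column, centre row, width, height] in pixels, round what is visible of it).
- arm.spot_point(thing, camera): "pixel" ([row, column] in pixels: a listed point, or the origin of a listed thing).
The state is a dict: "time": time; "joints": joint angles; "dq": joint speeds; "tau": joint torques, N m; "eef_pos": TCP position; "ee_rot": TCP orientation; "wrist_force": force on the tool from outside, world axes, zero at the start; "moment": the same for the moment, N m; "width": finger opening in m.
Only numpy, scipy, OpenCV 4.12 (cv2) and the standard library are available. Lean on these libraries where they do the work, as an engineer would, in place of code of your own. Each camera call takes 0.05 s, during which the arm holds its last target. There are 200 camera calls.

## Working session

There is one attempt and no reset: what is moved stays moved. The work goes in short steps, Python scripts to look and compute and a shell command to move; the robot and the scene stay as the last step left them, time stands still between calls to the robot, and variables do not carry over. Pictures are saved under pics/ and viewed, about 8 in all and at most 12, crops included, and the job is handed in when it is done.

```bash
ls; mkdir -p pics; cat > h.py <<'E'
from plant import arm
import numpy as np, cv2
from scipy.spatial.transform import Rotation as R
def cam(n):
    m=arm.camera_model(n);q=m["orientation"];return np.array(m["mtx"]),np.array(m["position"]),R.from_quat([q[1],q[2],q[3],q[0]]).as_matrix()
def ray(n,col,row,z):
    K,p,M=cam(n);d=M@np.linalg.solve(K,[col,row,1.]);return p+d*(z-p[2])/d[2]
def proj(n,P):
    K,p,M=cam(n);c=K@(M.T@(np.array(P)-p));return c[:2]/c[2]
def snap(n,f,crop=None,s=1):
    im=arm.snapshot(n)
    if crop: x0,y0,x1,y1=crop;im=im[y0:y1,x0:x1]
    cv2.imwrite("pics/"+f,cv2.resize(im[:,:,::-1],None,fx=s,fy=s,interpolation=cv2.INTER_CUBIC))
E
python3 - <<'E'
from h import *
print(arm.state())
for n in("top","scene"):
    K,p,M=cam(n);print(n,K[0,0],p,M[:,2]);snap(n,n+"0.png")
z=dict(case=0,case_lip=.045,case_hinge=.045,knife=0,knife_tip=.00925,block=0,blank=.03,blank_nose=.034,cement_tin=0,maul=0,dye_jar=0,tape_roll=0,round_die=0,thread_spool=0,hammer=0)
for t in z:
  for n in("top","scene"):
    for d in arm.spot_point(t,n)[:3]:
        r,c=d["pixel"];print(t,n,round(d["conf"],2),[round(c),round(r)],ray(n,c,r,z[t])[:2].round(4))
E
```

```text
pics
{'time': 0.0, 'joints': array([-1.27463666e+00,  1.24484038e-01,  1.65170456e+00,  2.36870761e-05,
        1.36751677e+00, -8.25676349e-02]), 'dq': array([-1.13565311e-04, -9.22838952e-04, -2.67207016e-04,  7.28709818e-05,
        9.01678402e-04,  9.21392937e-04]), 'tau': array([-2.15373613e-03, -4.23618186e+01, -3.65452552e+01, -3.54629094e-05,
        6.90694142e-03,  9.17823940e-06]), 'eef_pos': array([ 0.24014427, -0.60333564,  0.2300486 ]), 'ee_rot': array([-1.05157735e-03,  9.82124121e-01,  1.88231492e-01, -1.01069589e-04]), 'wrist_force': array([-0.93216333, -0.34537691, -0.67205783]), 'moment': array([ 0.01574563, -0.00286347, -0.05877573]), 'width': 0.08548785934135077}
top 489.6398816488961 [0.42376613 0.03186649 1.55666429] [ 0.08277345 -0.02025098 -0.99636261]
scene 504.9506701271149 [ 1.23090648 -0.64990953  1.06914848] [-0.50280663  0.48128013 -0.71802154]
case scene 0.55 [263, 350] [ 0.6302 -0.2766]
case_lip top 0.66 [404, 236] [ 0.5572 -0.2769]
case_lip scene 0.82 [236, 320] [ 0.5409 -0.2844]
case_lip scene 0.59 [414, 295] [0.8062 0.0909]
case_hinge top 0.79 [401
[... 1221 characters left out ...]
2 [382, 327] [ 0.7946 -0.0173]
dye_jar scene 0.62 [171, 366] [ 0.5063 -0.4639]
tape_roll top 0.8 [276, 167] [0.7759 0.1264]
tape_roll scene 0.62 [415, 298] [0.7943 0.1157]
round_die top 0.69 [356, 164] [ 0.7923 -0.1312]
round_die top 0.51 [457, 251] [ 0.5127 -0.4577]
round_die scene 0.88 [348, 352] [ 0.7838 -0.1343]
round_die scene 0.61 [382, 328] [ 0.7944 -0.0187]
thread_spool top 0.48 [459, 252] [ 0.5095 -0.4618]
thread_spool scene 0.82 [172, 360] [ 0.4954 -0.4532]
thread_spool scene 0.63 [396, 243] [0.6264 0.2413]
hammer top 0.64 [163, 215] [0.6149 0.4831]
hammer top 0.44 [245, 190] [0.7    0.2253]
hammer scene 0.92 [440, 202] [0.6051 0.4873]
hammer scene 0.63 [170, 363] [ 0.4991 -0.4601]
```

View pics/top0.png

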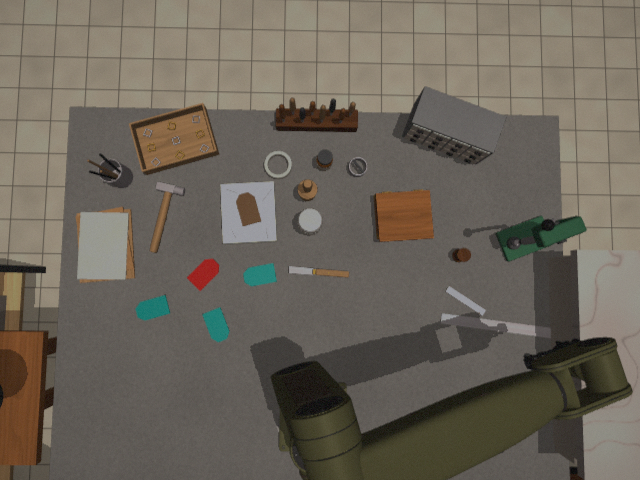

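View pics/scene0.png

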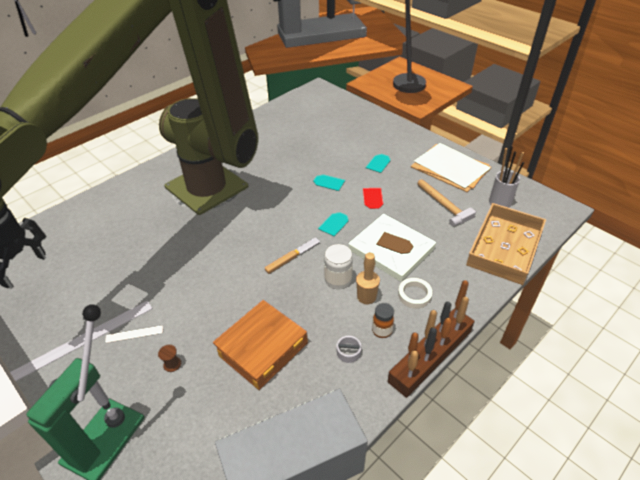

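The top view shows the case at (405,216), and the block at (248,212) with the only brown tag on it at (248,208). The other tags are teal at (260,275), (153,308) and (215,325), and red at (204,274). The knife lies at (318,272) with its blade to the left. Next I'll measure contours and confirm with a crop.

```bash
python3 - <<'E'
from h import *
im=arm.snapshot("top")
hsv=cv2.cvtColor(im,cv2.COLOR_RGB2HSV)
def seg(box,f,z,name):
    x0,y0,x1,y1=box;m=f(hsv[y0:y1,x0:x1].astype(int)).astype(np.uint8)
    c=max(cv2.findContours(m,cv2.RETR_EXTERNAL,cv2.CHAIN_APPROX_NONE)[0],key=cv2.contourArea)
    P=np.array([ray("top",a[0][0]+x0,a[0][1]+y0,z)[:2] for a in c])
    (cx,cy),(w,h),a=cv2.minAreaRect(P.astype(np.float32)*1000)
    hull=cv2.convexHull(c);ap=cv2.approxPolyDP(hull,2,True)[:,0]+[x0,y0]
    print(name,"rect",round(cx,1),round(cy,1),round(w,1),round(h,1),round(a,1));
    print([[*map(int,p),*(ray("top",*p,z)[:2]*1000).round(0)] for p in ap])
seg((360,175,450,255),lambda h:(h[...,1]>90),.053,"lid")
seg((210,172,285,252),lambda h:(h[...,1]<25)&(h[...,2]>150),.03,"block")
seg((228,183,272,235),lambda h:(h[...,1]>80),.034,"blank")
seg((300,262,360,284),lambda h:(h[...,1]>80),.018,"handle")
seg((280,260,325,284),lambda h:(h[...,1]<40)&(h[...,2]>150),.01,"blade")
for n in("case","case_lid","knife","blank","block"): print(n,[(np.round(d["bbox"]),round(d["conf"],2)) for d in arm.recognise(n,"top")[:2]])
a=cv2.resize(im[175:290,205:360,::-1],None,fx=5,fy=5,interpolation=cv2.INTER_CUBIC);cv2.imwrite("pics/c1.png",a)
E
```

```text
lid rect 620.7 -272.3 156.0 178.4 4.5
[[429, 190, np.float64(700.0), np.float64(-354.0)], [433, 237, np.float64(553.0), np.float64(-365.0)], [379, 241, np.float64(538.0), np.float64(-198.0)], [376, 237, np.float64(551.0), np.float64(-188.0)], [374, 195, np.float64(682.0), np.float64(-182.0)], [387, 191, np.float64(695.0), np.float64(-223.0)]]
block rect 625.7 210.8 184.5 166.8 3.9
[[273, 182, np.float64(722.0), np.float64(134.0)], [275, 239, np.float64(542.0), np.float64(125.0)], [223, 242, np.float64(531.0), np.float64(286.0)], [221, 185, np.float64(710.0), np.float64(297.0)]]
blank rect 637.1 211.7 97.2 56.9 16.9
[[248, 193, np.float64(685.0), np.float64(211.0)], [254, 198, np.float64(670.0), np.float64(192.0)], [260, 220, np.float64(601.0), np.float64(172.0)], [243, 225, np.float64(584.0), np.float64(225.0)], [237, 200, np.float64(663.0), np.float64(245.0)], [239, 195, np.float64(678.0), np.float64(239.0)]]
handle rect 439.7 -50.5 111.3 19.5 85.9
[[313, 269, np.float64(450.0), np.float64(5.0)], [347, 271, np.float64(445.0), np.float64(-102.0)], [348, 276, np.float64(430.0), np.float64(-106.0)], [314, 274, np.float64(435.0), np.float64(1.0)]]
blade rect 445.6 43.8 67.4 16.4 86.3
[[290, 267, np.float64(456.0), np.float64(77.0)], [311, 269, np.float64(450.0), np.float64(11.0)], [311, 273, np.float64(438.0), np.float64(11.0)], [290, 272, np.float64(440.0), np.float64(77.0)]]
case [(array([403., 215.,  60.,  54.]), 0.64)]
case_lid [(array([405., 217.,  55.,  54.]), 0.61)]
knife [(array([318., 273.,  57.,  12.]), 0.61)]
blank [(array([204., 275.,  36.,  34.]), 0.98), (array([153., 309.,  34.,  23.]), 0.91)]
block [(array([248., 212.,  61.,  63.]), 0.67)]
```

View pics/c1.png

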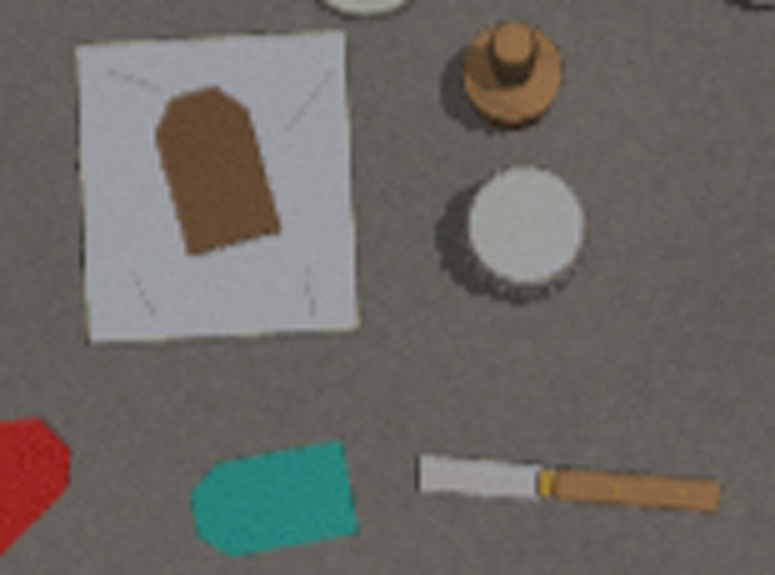

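The crop confirms the brown tag on the white block is the blank: its clipped end points away from the robot, slightly left, and the look-alikes are teal or red. Next I'll fit the case, blank and knife as silhouettes in both views.

```bash
cat >> h.py <<'E'
from scipy.optimize import minimize
def box(x0,x1,y0,y1,z0,z1): return [[x,y,z] for x in(x0,x1) for y in(y0,y1) for z in(z0,z1)]
def tag(L,W,n,s,z0,z1): # outline prism
    return [[x,y,z] for z in(z0,z1) for x,y in((-L/2,-W/2),(-L/2,W/2),(s,W/2),(s,-W/2),(L/2,n/2),(L/2,-n/2))]
def render(n,parts,p,win,S=4):
    x0,y0,x1,y1=win;m=np.zeros(((y1-y0)*S,(x1-x0)*S),np.uint8);c,s=np.cos(p[2]),np.sin(p[2])
    K,t,M=cam(n)
    for q in parts:
        q=np.array(q);w=np.c_[c*q[:,0]-s*q[:,1]+p[0],s*q[:,0]+c*q[:,1]+p[1],q[:,2]]
        u=((w-t)@M)@K.T;u=u[:,:2]/u[:,2:]
        h=cv2.convexHull(((u+.5-[x0,y0])*S).astype(np.float32))
        cv2.fillConvexPoly(m,np.round(h*16).astype(np.int32),255,shift=4)
    return cv2.resize(m,(x1-x0,y1-y0),interpolation=cv2.INTER_AREA)/255.
def fit(views,parts,p0):
    def cost(p): return sum(np.abs(render(n,parts,p,w)-m).sum()/m.sum() for n,w,m in views)
    best=None
    for _ in range(2):
        r=minimize(cost,p0,method="Nelder-Mead",options=dict(initial_simplex=np.array([p0]+[np.array(p0)+d for d in np.diag([.008,.008,.06])]),xatol=1e-5,fatol=1e-5));p0=r.x
    return r.x.round(4),round(r.fun,3)
E
python3 - <<'E'
from h import *
H={n:cv2.cvtColor(arm.snapshot(n),cv2.COLOR_RGB2HSV).astype(int) for n in("top","scene")}
def mk(n,w,f): 
    h=H[n][w[1]:w[3],w[0]:w[2]];m=f(h).astype(np.uint8)
    k,l,s,_=cv2.connectedComponentsWithStats(m);return (n,w,(l==1+np.argmax(s[1:,4])).astype(float))
sat=lambda h:h[...,1]>90
jobs=dict(
 lid=([mk("top",(360,175,450,255),sat),mk("scene",(205,290,318,395),sat)],[box(-.07,.07,-.085,.085,0,.045),box(-.082,.07,-.085,.085,.045,.053)],[.63,-.272,.06]),
 blank=([mk("top",(228,183,272,235),sat),mk("scene",(368,226,420,262),sat)],[tag(.1,.06,.0265,.031,.030,.034)],[.638,.212,.29]),
 handle=([mk("top",(300,262,360,284),sat),mk("scene",(258,236,305,275),sat)],[box(-.085,.02,-.01,.01,0,.018),box(.02,.033,-.008,.008,.002,.016)],[.4415,-.02,1.51]))
for k,(v,parts,p0) in jobs.items():
    print(k,[int(a[2].sum()) for a in v],"both",fit(v,parts,p0),"top",fit(v[:1],parts,p0),"scene",fit(v[1:],parts,p0))
E
```

```text
lid [2785, 4747] both (array([ 0.6277, -0.276 ,  0.0824]), np.float64(0.058)) top (array([ 0.6265, -0.2763,  0.0782]), np.float64(0.025)) scene (array([ 0.6293, -0.2756,  0.0772]), np.float64(0.02))
blank [529, 427] both (array([0.6388, 0.2124, 0.2822]), np.float64(0.371)) top (array([0.638 , 0.212 , 0.2919]), np.float64(0.119)) scene (array([0.6406, 0.2149, 0.2674]), np.float64(0.242))
handle [215, 272] both (array([ 0.4424, -0.0217,  1.5087]), np.float64(0.544)) top (array([ 0.4425, -0.0236,  1.4951]), np.float64(0.16)) scene (array([ 0.4443, -0.0202,  1.5341]), np.float64(0.35))
```

```bash
cat >> h.py <<'E'
def yawnow():
    q=arm.state()["ee_rot"];M=R.from_quat([*q[1:],q[0]]).as_matrix();return M
def d(x,y,z,yaw,pitch=0):
    """share deltas to pose: tool down, tool x at yaw, then pitched nose-up by pitch about own y"""
    s=arm.state();M=yawnow()
    T=R.from_euler("z",yaw)*R.from_euler("y",-pitch)*R.from_matrix(np.diag([1,-1,-1.]))
    rv=(T*R.from_matrix(M).inv()).as_rotvec()/(np.pi/4)
    print("t",round(s["time"],2),"xyz",((np.array([x,y,z])-s["eef_pos"])/.3).round(4),"rot",rv.round(4),"F",s["wrist_force"].round(2),"w",round(s["width"],4),"eef",s["eef_pos"].round(4))
E
python3 -c "
from h import *
d(.4425,-.0215,.1,1.505)"
python3 -m pendant '{"xyz":[[0.33,0.98,-0.1],[0.33,0.98,-0.1],[0.33,0.98,-0.1],[0.33,0.98,-0.1],[0.33,0.98,-0.1],[0.33,0.98,-0.1]],"rot":[[0,0,0.8],[0,0,0.8],[0,0,0.8],[0,0,0.8],[0,0,0.8],[0,0,0.8]],"jaw":[1,1,1,1,1,1]}'
python3 -c "
from h import *
d(.4425,-.0215,.1,1.505)"
```

```text
t 2.0 xyz [ 0.6739  1.9415 -0.4378] rot [1.000e-04 0.000e+00 1.434e+00] F [ 1.09 -0.75 -0.51] w 0.0858 eef [ 0.2403 -0.6039  0.2313]
time: 2.75
eef_pos: [0.34, -0.3066, 0.2007]
ee_rot: [-0.0, 0.875, 0.485, 0.0]
wrist_force: [-0.6, -0.7, 0.3]
width: 0.0854
t 2.75 xyz [ 0.3416  0.9503 -0.3357] rot [-9.000e-04 -3.000e-04  6.272e-01] F [-0.58 -0.74  0.26] w 0.0854 eef [ 0.34   -0.3066  0.2007]
```

```bash

python3 -m pendant '{"xyz":[[0.342,0.95,-0.3],[0.342,0.95,-0.3],[0.342,0.95,-0.3],[0.342,0.95,-0.3],[0.342,0.95,-0.3],[0.342,0.95,-0.3],[0.342,0.95,-0.3]],"rot":[[0,0,0.627],[0,0,0.627],[0,0,0.627],[0,0,0.627],[0,0,0.627],[0,0,0.627],[0,0,0.627]],"jaw":[0.2,0.2,0.2,0.2,0.2,0.2,0.2]}'
python3 - <<'E'
from h import *
d(.4425,-.0215,.006,1.505)
snap("scene","s1.png",(220,170,380,290),5)
E
```

```text
time: 3.62
eef_pos: [0.443, -0.022, 0.1109]
ee_rot: [-0.0, 0.73, 0.684, -0.0]
wrist_force: [0.5, -0.3, 0.2]
width: 0.0514
t 3.62 xyz [-0.0017  0.0017 -0.3496] rot [-0.     -0.0005 -0.0006] F [ 0.48 -0.33  0.15] w 0.0514 eef [ 0.443  -0.022   0.1109]
```

View pics/s1.png

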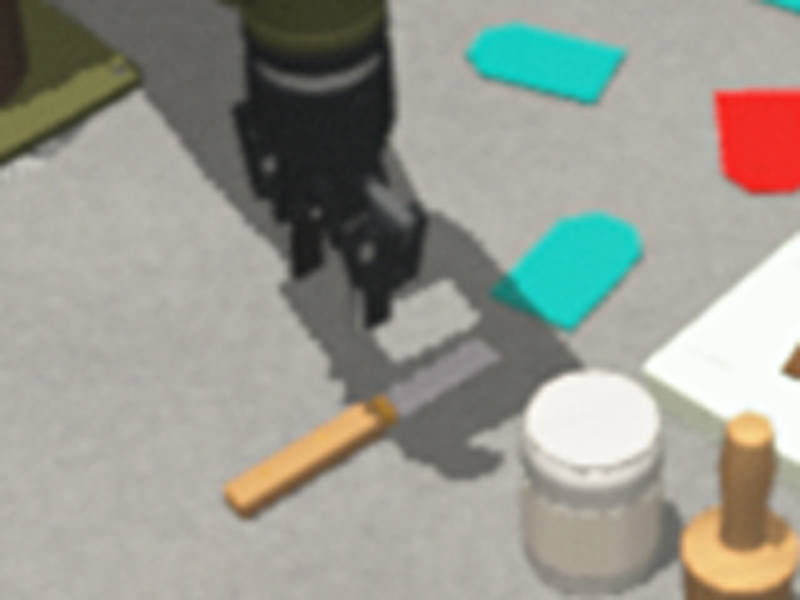

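The scene crop shows the open gripper over the knife handle, at about (345,420) in the crop, with the jaws across it. I'll descend and grip.

```bash

python3 -m pendant '{"xyz":[[0,0,-0.2],[0,0,-0.3],[0,0,-0.35],[0,0,-0.35],[0,0,-0.35],[0,0,-0.35],[0,0,-0.35],[0,0,-0.35],[0,0,-0.35],[0,0,-0.35]],"rot":[[0,0,0],[0,0,0],[0,0,0],[0,0,0],[0,0,0],[0,0,0],[0,0,0],[0,0,0],[0,0,0],[0,0,0]],"jaw":[0.2,0.2,0.2,0.2,-1,-1,-1,-1,-1,-1]}' 100
python3 - <<'E'
from h import *
d(.4425,-.0215,.006,1.505)
E
```

```text
time: 4.92
eef_pos: [0.4447, -0.023, 0.0083]
ee_rot: [0.002, 0.73, 0.683, 0.001]
wrist_force: [-1.7, -0.6, 5.7]
width: 0.0166
t 4.92 xyz [-0.0075  0.0051 -0.0078] rot [0.0014 0.0045 0.0008] F [-1.65 -0.57  5.72] w 0.0166 eef [ 0.4447 -0.023   0.0083]
```

```bash

python3 -m pendant '{"xyz":[[0,0,0.1],[0,0,0.3],[-0.05,-0.2,0.37],[-0.07,-0.4,0.37],[-0.14,-0.6,0.37],[-0.14,-0.9,0.37],[-0.14,-0.9,0.37],[-0.14,-0.9,0.37]],"rot":[[0,0,0],[0,0,0],[0,0,-0.2],[0,0,-0.4],[0,0,-0.6],[0,0,-0.8],[0,0,-0.95],[0,0,-0.95]],"jaw":[-1,-1,-1,-1,-1,-1,-1,-1]}'
python3 - <<'E'
from h import *
d(.4017,-.294,.12,.079)
E
```

```text
time: 5.92
eef_pos: [0.4028, -0.2949, 0.1202]
ee_rot: [0.002, 0.929, 0.369, 0.001]
wrist_force: [0.1, 1.2, -1.8]
width: 0.0166
t 5.92 xyz [-0.0035  0.0029 -0.0006] rot [ 0.0062  0.0017 -0.8617] F [ 0.09  1.16 -1.79] w 0.0166 eef [ 0.4028 -0.2949  0.1202]
```

Turn the rest and lower to blade height.

```bash

python3 -m pendant '{"xyz":[[-0.003,0.003,0],[-0.003,0.003,0],[-0.003,0.003,0],[-0.003,0.003,-0.1],[-0.003,0.003,-0.2],[-0.003,0.003,-0.2667],[-0.003,0.003,-0.2667]],"rot":[[0,0,-0.25],[0,0,-0.5],[0,0,-0.7],[0,0,-0.862],[0,0,-0.862],[0,0,-0.862],[0,0,-0.862]],"jaw":[-1,-1,-1,-1,-1,-1,-1]}'
python3 - <<'E'
from h import *
d(.4017,-.294,.04,.079)
snap("scene","s2.png",(180,240,330,350),5)
P=arm.state()["eef_pos"];M=yawnow();u=M[:,0]
for n in("scene","top"):
    print(n,"pred tip",proj(n,P+[.105*u[0],.105*u[1],.0012]).round(1),[(np.round(q["pixel"][::-1],1),round(q["conf"],2)) for q in arm.spot_point("knife_tip",n)])
E
```

```text
time: 6.8
eef_pos: [0.4008, -0.2917, 0.0386]
ee_rot: [0.001, 0.999, 0.041, -0.002]
wrist_force: [0.4, -0.1, -0.8]
width: 0.0164
t 6.8 xyz [ 0.0029 -0.0077  0.0048] rot [ 0.0025 -0.0042 -0.0028] F [ 0.37 -0.06 -0.8 ] w 0.0164 eef [ 0.4008 -0.2917  0.0386]
scene pred tip [227.9 312.9] [(array([227.4, 314.8]), 0.85)]
top pred tip [406.1 251.9] [(array([288.2, 270.1]), 0.81), (array([160.8, 214.8]), 0.46)]
```

View pics/s2.png

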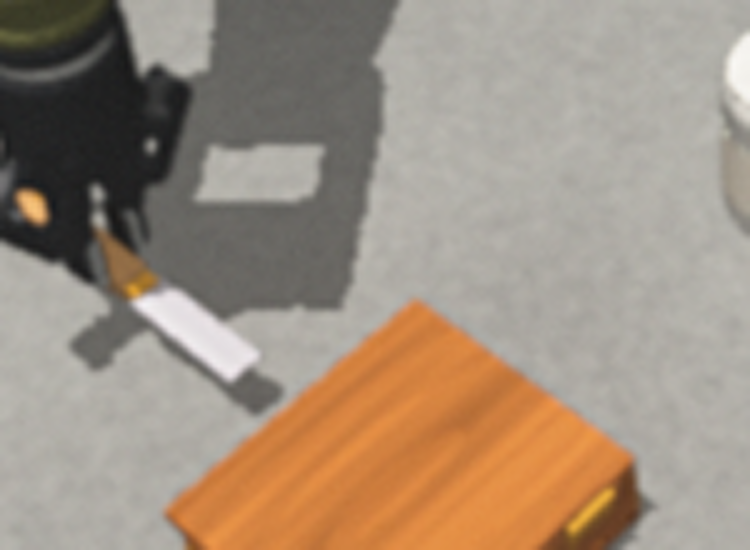

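The crop shows the knife held level, its tip at about (229,314) in the full picture, pointing at the lip.

```bash

python3 - <<'E'
from h import *
snap("top","t2.png",(380,215,440,265),8)
P=arm.state()["eef_pos"];u=yawnow()[:,0]
print("model tip",(P+.105*u).round(4))
for q in arm.spot_point("knife_tip","top")[:2]: print(q, ray("top",*q["pixel"][::-1],.0398).round(4))
print(ray("scene",229.4,314,.0398).round(4),ray("scene",227.4,314.8,.0398).round(4), "lip",.5463,-.2825)
h=cv2.cvtColor(arm.snapshot("top"),cv2.COLOR_RGB2HSV).astype(int)[238:275,395:420]
m=((h[...,1]<50)&(h[...,2]>140));r,c=np.nonzero(m);print(len(r),r.min()+238 if len(r) else 0)
if len(r): k=r.min(); print(ray("top",c[r==k].mean()+395,k+237.5,.0398))
E
```

```text
model tip [ 0.5075 -0.2859  0.0418]
[ 0.5109 -0.283   0.0398] [ 0.5094 -0.2881  0.0398] lip 0.5463 -0.2825
138 253
[ 0.50466579 -0.28874882  0.0398    ]
```

View pics/t2.png

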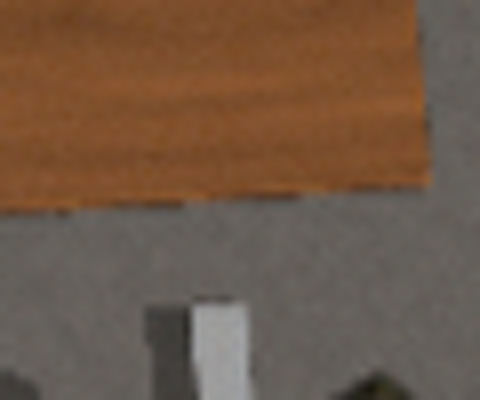

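The top crop shows the blade at the lid's middle, its tip about 40 mm short of the lip and square to it. I'll slide it in by roughly 48 mm.

```bash

python3 -m pendant '{"xyz":[[0.03,0.002,0],[0.06,0.005,0],[0.09,0.007,0],[0.12,0.009,0],[0.14,0.011,0],[0.153,0.012,0],[0.153,0.012,0]],"rot":[[0,0,0],[0,0,0],[0,0,0],[0,0,0],[0,0,0],[0,0,0],[0,0,0]],"jaw":[-1,-1,-1,-1,-1,-1,-1]}'
python3 - <<'E'
from h import *
d(.4017,-.294,.04,.079);print(yawnow()[:,0])
im=arm.snapshot("scene")[280:340,205:275];cv2.imwrite("pics/s3.png",cv2.resize(im[:,:,::-1],None,fx=8,fy=8,interpolation=cv2.INTER_CUBIC))
E
```

```text
time: 7.98
eef_pos: [0.4487, -0.2908, 0.0414]
ee_rot: [0.003, 0.999, 0.04, 0.001]
wrist_force: [-0.5, 0.4, -0.5]
width: 0.0164
t 7.97 xyz [-0.1566 -0.0108 -0.0047] rot [ 0.0081  0.0016 -0.0007] F [-0.5   0.39 -0.5 ] w 0.0164 eef [ 0.4487 -0.2908  0.0414]
[9.96840113e-01 7.94305719e-02 7.57141835e-04]
```

View pics/s3.png

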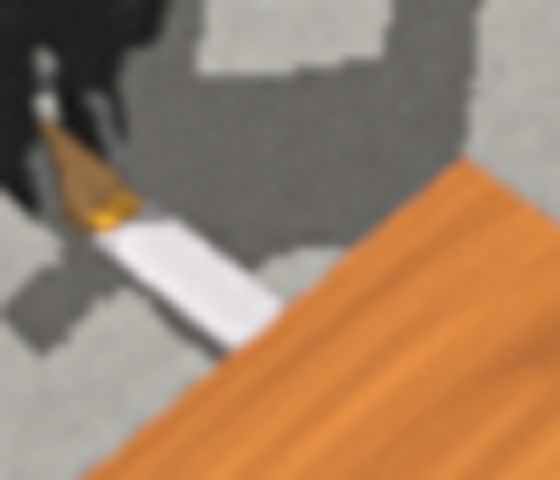

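The crop shows the blade tip under the lid, entering near the middle of the lip. Now I'll lever along an arc about the hinge.

```bash

python3 -m pendant '{"xyz":[[0.002,0,0.047],[0.007,0.001,0.088],[0.018,0.001,0.129],[0.035,0.003,0.167],[0.048,0.004,0.195],[0.061,0.005,0.218],[0.079,0.006,0.247],[0.097,0.008,0.273],[0.097,0.008,0.273]],"rot":[[0,0,0],[0,0,0],[0,0,0],[0,0,0],[0,0,0],[0,0,0],[0,0,0],[0,0,0],[0,0,0]],"jaw":[-1,-1,-1,-1,-1,-1,-1,-1,-1]}'
python3 - <<'E'
from h import *
d(.4017,-.294,.04,.079)
snap("scene","s4.png",(170,200,350,390),3)
E
```

```text
time: 9.15
eef_pos: [0.4788, -0.2886, 0.1244]
ee_rot: [0.004, 0.999, 0.04, 0.002]
wrist_force: [0.2, -0.3, -0.8]
width: 0.0171
t 9.15 xyz [-0.2569 -0.0179 -0.2812] rot [ 0.0093  0.0045 -0.0008] F [ 0.24 -0.33 -0.77] w 0.0171 eef [ 0.4788 -0.2886  0.1244]
```

View pics/s4.png

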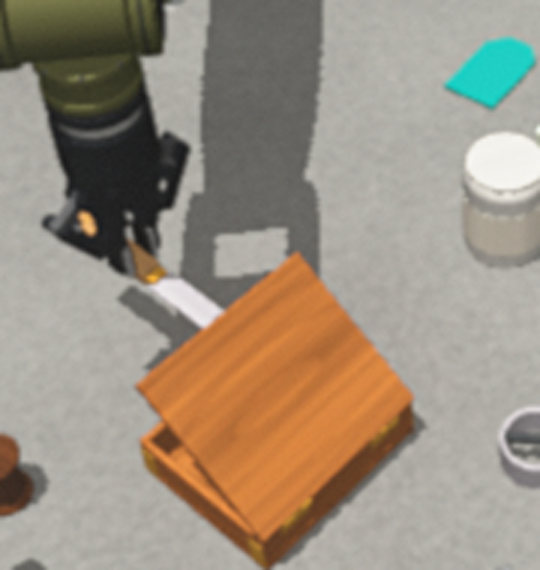

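The crop shows the lid up about 35°, resting on the blade alone with the fingers well clear. I'll carry on past upright.

```bash

python3 -m pendant '{"xyz":[[0.038,0.003,0.042],[0.087,0.007,0.085],[0.134,0.011,0.115],[0.19,0.015,0.143],[0.243,0.019,0.16],[0.304,0.024,0.172],[0.367,0.029,0.175],[0.42,0.033,0.171],[0.472,0.037,0.159],[0.508,0.04,0.147],[0.508,0.04,0.147],[0.508,0.04,0.147]],"rot":[[0,0,0],[0,0,0],[0,0,0],[0,0,0],[0,0,0],[0,0,0],[0,0,0],[0,0,0],[0,0,0],[0,0,0],[0,0,0],[0,0,0]],"jaw":[-1,-1,-1,-1,-1,-1,-1,-1,-1,-1,-1,-1]}'
python3 - <<'E'
from h import *
d(.4017,-.294,.04,.079)
snap("scene","s5.png",(170,180,350,390),3)
E
```

```text
time: 10.7
eef_pos: [0.6305, -0.2765, 0.1676]
ee_rot: [0.003, 0.999, 0.04, 0.001]
wrist_force: [-0.8, -0.9, -0.9]
width: 0.0166
t 10.7 xyz [-0.7628 -0.0584 -0.4254] rot [ 0.0085  0.003  -0.0005] F [-0.85 -0.93 -0.91] w 0.0166 eef [ 0.6305 -0.2765  0.1676]
```

View pics/s5.png

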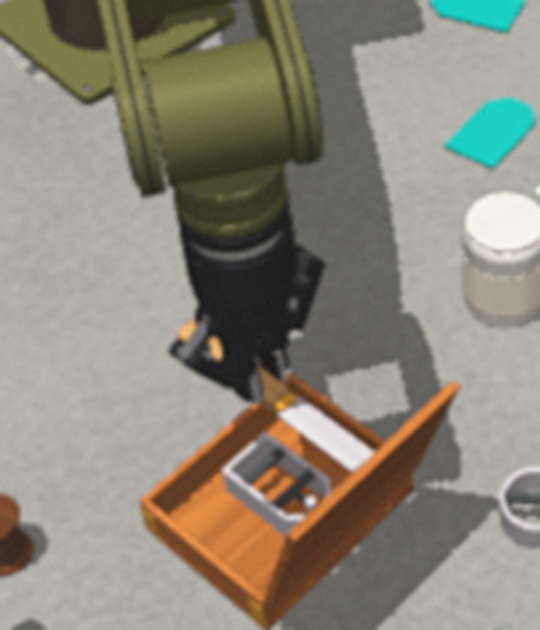

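The crop shows the lid standing past upright and the die in the case, at about (262,342) in the full picture. I'll retract and lay the knife down in front of the case.

```bash

python3 -m pendant '{"xyz":[[-0.15,0,0.01],[-0.35,0,0.01],[-0.55,0,0],[-0.7,0.2,-0.1],[-0.8,0.388,-0.25],[-0.8,0.388,-0.4],[-0.8,0.388,-0.48],[-0.8,0.388,-0.51],[-0.8,0.388,-0.525],[-0.8,0.388,-0.53],[-0.8,0.388,-0.53]],"rot":[[0,0,0],[0,0,0],[0,0,0],[0,0,0],[0,0,0],[0,0,0],[0,0,0],[0,0,0],[0,0,0],[0,0,0],[0,0,0]],"jaw":[-1,-1,-1,-1,-1,-1,-1,-1,-1,-1,-1]}'
python3 - <<'E'
from h import *
d(.39,-.16,.0085,.079)
E
```

```text
time: 12.12
eef_pos: [0.3915, -0.1609, 0.01]
ee_rot: [0.004, 0.999, 0.039, 0.002]
wrist_force: [-0.2, 0.6, -0.8]
width: 0.0171
t 12.12 xyz [-0.0049  0.0029 -0.0049] rot [0.01   0.0057 0.0001] F [-0.21  0.55 -0.78] w 0.0171 eef [ 0.3915 -0.1609  0.01  ]
```

```bash

python3 -m pendant '{"xyz":[[0,0,-0.007],[0,0,-0.01],[0,0,-0.01],[0,0,-0.01],[0,0,-0.01],[0,0,-0.01],[0,0,0.1],[0,0,0.3],[0,0,0.5],[0,0,0.6],[0,0,0.6]],"rot":[[0,0,0],[0,0,0],[0,0,0],[0,0,0],[0,0,0],[0,0,0],[0,0,0],[0,0,0],[0,0,0],[0,0,0],[0,0,0]],"jaw":[-1,-1,-1,-0.2,0.2,0.3,0.3,0.4,0.55,0.55,0.55]}'
python3 - <<'E'
from h import *
d(.39,-.16,.0085,.079)
snap("scene","s6.png",(180,200,340,380),4)
snap("top","t6.png")
im=arm.snapshot("top")
for n in("die","die_nose"):
  for c in("top","scene"):
    for q in arm.spot_point(n,c)[:3]: print(n,c,q,ray(c,*q["pixel"][::-1],.006).round(4))
cv2.imwrite("pics/both.png",np.hstack([cv2.resize(cv2.imread("pics/s6.png")[::1],(355,400)),cv2.resize(im[170:285,330:450,::-1],(417,400),interpolation=cv2.INTER_CUBIC)]))
E
```

```text
time: 13.5
eef_pos: [0.3931, -0.1617, 0.1931]
ee_rot: [0.006, 0.999, 0.039, 0.005]
wrist_force: [0.1, 0.6, 0.4]
width: 0.0662
t 13.5 xyz [-0.0102  0.0058 -0.6152] rot [0.0141 0.0129 0.0001] F [0.15 0.6  0.4 ] w 0.0662 eef [ 0.3931 -0.1617  0.1931]
die top {'pixel': [214.4, 396.3], 'conf': 0.59} [ 0.6281 -0.2604  0.006 ]
die scene {'pixel': [345.5, 263.9], 'conf': 0.61} [ 0.6254 -0.2696  0.006 ]
die scene {'pixel': [249.7, 416.2], 'conf': 0.28} [0.6882 0.2571 0.006 ]
die scene {'pixel': [351.0, 262.3], 'conf': 0.17} [ 0.6348 -0.2826  0.006 ]
die_nose top {'pixel': [204.0, 397.2], 'conf': 0.59} [ 0.6618 -0.2633  0.006 ]
die_nose scene {'pixel': [359.1, 279.3], 'conf': 0.71} [ 0.6816 -0.2682  0.006 ]
```

View pics/both.png

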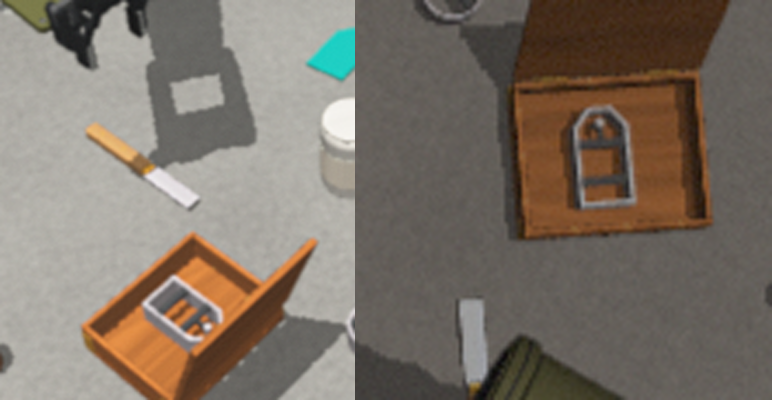

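The left panel shows the knife flat on the bench at about (140,165) and the lid leaning back past upright. The right panel shows the die upright in the case, nose toward the hinge. I'll fit the die silhouette and the lid angle.

```bash
python3 - <<'E'
from h import *
V=[]
for n,w in(("top",(386,196,418,236)),("scene",(238,318,290,364))):
    h=cv2.cvtColor(arm.snapshot(n),cv2.COLOR_RGB2HSV).astype(int)[w[1]:w[3],w[0]:w[2]]
    m=(h[...,1]<75).astype(np.uint8)
    m=cv2.morphologyEx(m,cv2.MORPH_OPEN,np.ones((2,2),np.uint8)) if 0 else m
    c=max(cv2.findContours(m,cv2.RETR_EXTERNAL,cv2.CHAIN_APPROX_NONE)[0],key=cv2.contourArea)
    f=np.zeros_like(m);cv2.fillPoly(f,[cv2.convexHull(c)],1);V.append((n,w,f.astype(float)))
    print(n,f.sum());print("\n".join("".join(".#"[x] for x in r) for r in f[::3]))
T=[tag(.09,.05,.022,.028,.006,.036)]
for v in(V,V[:1],V[1:]): print(fit(v,T,[.628,-.264,.05]))
# lid angle: compare projected free-edge corners
im=arm.snapshot("scene")
for th in(1.5,1.6,1.7,1.8,1.9):
    c,s=np.cos(.079),np.sin(.079);o=[]
    for y in(-.085,.085):
        x=.07-.152*np.cos(th)-.008*np.sin(th);z=.045+.152*np.sin(th)-.008*np.cos(th)*-1
        o.append(proj("scene",[.628+c*x-s*y,-.276+s*x+c*y,z]).round(1))
    print(th,*o)
E
```

```text
top 498
................................
................................
.........###########............
.......################.........
......#################.........
......##################........
......##################........
......##################........
......###################.......
......###################.......
.......##################.......
.......###############..........
................................
................................
scene 742
....................................................
....................................................
..................####..............................
...............###########..........................
...........###################......................
........###########################.................
......#################################.............
......####################################..........
.......###################################..........
..........###############################...........
..............########################..............
..................#################.................
......................#########.....................
..........................##........................
....................................................
....................................................
(array([ 0.6251, -0.2693,  0.0994]), np.float64(0.234))
(array([ 0.6256, -0.27  ,  0.085 ]), np.float64(0.047))
(array([ 0.6247, -0.2686,  0.0935]), np.float64(0.171))
1.5 [241.8 336.8] [297.7 288.2]
1.6 [246.9 341. ] [302.7 291.8]
1.7 [252.1 345.6] [307.9 295.8]
1.8 [257.5 350.7] [313.  300.3]
1.9 [262.8 356.1] [318.1 305.2]
```

The lid's corners match about 1.9 rad. The die is at (0.6253,-0.2695), yaw about 0.092. Going above it.

```bash
python3 -c "
from h import *
d(.6253,-.2695,.19,.092)"
python3 -m pendant '{"xyz":[[0.2,-0.09,0],[0.4,-0.19,0],[0.6,-0.28,0],[0.774,-0.36,-0.01],[0.774,-0.36,-0.1],[0.774,-0.36,-0.2],[0.774,-0.36,-0.3],[0.774,-0.36,-0.35],[0.774,-0.36,-0.35]],"rot":[[0,0,0.005],[0,0,0.01],[0,0,0.016],[0,0,0.016],[0,0,0.016],[-0.014,-0.013,0.016],[-0.014,-0.013,0.016],[-0.014,-0.013,0.016],[-0.014,-0.013,0.016]],"jaw":[0.55,0.55,0.55,0.55,0.55,0.55,0.55,0.55,0.55]}'
python3 - <<'E'
from h import *
d(.6253,-.2695,.011,.092)
snap("scene","s7.png",(200,240,340,380),4)
E
```

```text
t 14.0 xyz [ 0.7803 -0.3626  0.0028] rot [0.0091 0.0042 0.0167] F [ 0.37 -0.07 -0.53] w 0.0665 eef [ 0.3912 -0.1607  0.1892]
time: 15.12
eef_pos: [0.6226, -0.2683, 0.0827]
ee_rot: [0.009, 0.999, 0.046, 0.005]
wrist_force: [-0.3, -0.3, -0.4]
width: 0.0661
t 15.12 xyz [ 0.0089 -0.0039 -0.2388] rot [0.0214 0.0142 0.0007] F [-0.29 -0.28 -0.4 ] w 0.0661 eef [ 0.6226 -0.2683  0.0827]
```

View pics/s7.png

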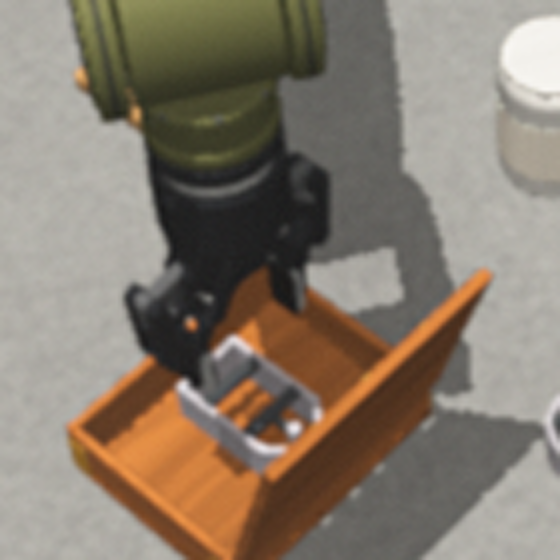

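The crop shows the jaws straddling the die across its 50 mm width. Descend and grip.

```bash

python3 -m pendant '{"xyz":[[0.009,-0.004,-0.08],[0.009,-0.004,-0.15],[0.009,-0.004,-0.2],[0.009,-0.004,-0.23],[0.009,-0.004,-0.238],[0.009,-0.004,-0.238],[0.009,-0.004,-0.238],[0.009,-0.004,-0.238],[0.009,-0.004,-0.238],[0.009,-0.004,-0.238]],"rot":[[0.02,0.014,0],[0.02,0.014,0],[0.02,0.014,0],[0.02,0.014,0],[0.02,0.014,0],[0.02,0.014,0],[0.02,0.014,0],[0.02,0.014,0],[0.02,0.014,0],[0.02,0.014,0]],"jaw":[0.55,0.55,0.55,0.55,0.55,0.55,-0.5,-1,-1,-1]}' 80
python3 - <<'E'
from h import *
d(.6253,-.2695,.011,.092)
E
```

```text
time: 16.42
eef_pos: [0.6271, -0.2704, 0.0143]
ee_rot: [0.002, 0.999, 0.046, 0.002]
wrist_force: [0.5, 0.4, 6.4]
width: 0.0485
t 16.43 xyz [-0.0062  0.0031 -0.0111] rot [0.0041 0.0058 0.0008] F [0.55 0.4  6.37] w 0.0485 eef [ 0.6271 -0.2704  0.0143]
```

```bash

python3 -m pendant '{"xyz":[[0,0,0.05],[0,0,0.12],[0,0,0.25],[-0.05,0,0.4],[-0.1,0,0.55],[-0.1,0,0.7],[-0.1,0,0.85],[-0.1,0,0.9],[-0.1,0,0.9]],"rot":[[0,0,0],[0,0,0],[0,0,0],[0,0,0],[0,0,0],[0,0,0],[0,0,0],[0,0,0],[0,0,0]],"jaw":[-1,-1,-1,-1,-1,-1,-1,-1,-1]}'
python3 - <<'E'
from h import *
d(.639,.2125,.285,.285)
snap("scene","s8.png",(180,120,360,340),3)
E
```

```text
time: 17.55
eef_pos: [0.5973, -0.2705, 0.2853]
ee_rot: [0.002, 0.999, 0.046, 0.003]
wrist_force: [-1.1, -1.1, -3.4]
width: 0.0483
t 17.55 xyz [ 1.39e-01  1.61e+00 -1.10e-03] rot [0.0045 0.0083 0.2465] F [-1.14 -1.08 -3.42] w 0.0483 eef [ 0.5973 -0.2705  0.2853]
```

View pics/s8.png

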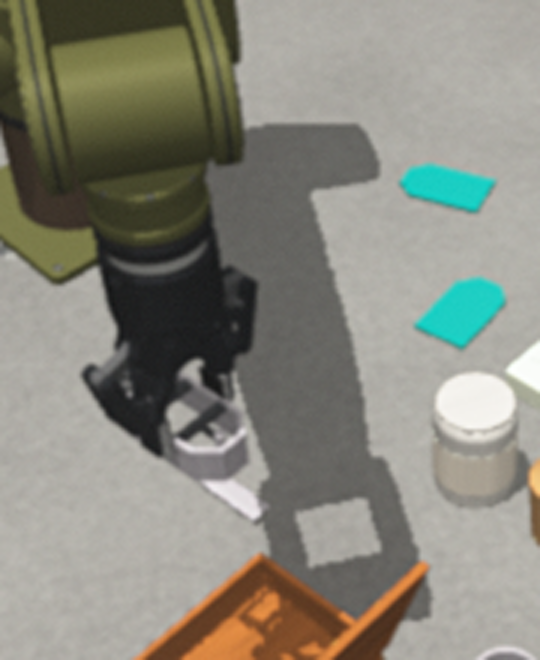

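That was the twelfth view: the die is held upright in the gripper, clear of the case. From here I'll check by numeric fits only. Carrying over at 0.28 m.

```bash

python3 -m pendant '{"xyz":[[0.01,0.08,0],[0.02,0.2,0],[0.03,0.33,0],[0.04,0.46,0],[0.05,0.59,0],[0.06,0.72,0],[0.07,0.85,0],[0.08,0.95,0],[0.08,0.95,0]],"rot":[[0,0,0.02],[0,0,0.04],[0,0,0.06],[0,0,0.08],[0,0,0.1],[0,0,0.12],[0,0,0.14],[0,0,0.15],[0,0,0.15]],"jaw":[-1,-1,-1,-1,-1,-1,-1,-1,-1]}'
python3 - <<'E'
from h import *
d(.639,.2125,.285,.285)
E
```

```text
time: 18.73
eef_pos: [0.6194, 0.018, 0.2802]
ee_rot: [0.0, 0.994, 0.107, -0.001]
wrist_force: [-0.4, -1.0, -3.4]
width: 0.0484
t 18.73 xyz [0.0653 0.6483 0.016 ] rot [ 0.0015 -0.0015  0.091 ] F [-0.41 -1.   -3.42] w 0.0484 eef [0.6194 0.018  0.2802]
```

```bash

python3 -m pendant '{"xyz":[[0.01,0.1,0.01],[0.02,0.22,0.01],[0.03,0.35,0.01],[0.05,0.48,0.01],[0.065,0.58,0],[0.065,0.648,-0.05],[0.065,0.648,-0.2],[0.065,0.648,-0.35],[0.065,0.648,-0.47],[0.065,0.648,-0.53],[0.065,0.648,-0.53]],"rot":[[0,0,0.02],[0,0,0.04],[0,0,0.06],[0,0,0.08],[0,0,0.091],[0,0,0.091],[0,0,0.091],[0,0,0.091],[0,0,0.091],[0,0,0.091],[0,0,0.091]],"jaw":[-1,-1,-1,-1,-1,-1,-1,-1,-1,-1,-1]}'
python3 - <<'E'
from h import *
d(.639,.2125,.0515,.285)
P=arm.state()["eef_pos"]
b=P[2]-.0085
K={n:arm.snapshot(n) for n in("top","scene")}
for n in K:
  c=proj(n,[P[0],P[1],b+.015]).round().astype(int);print(n,c)
  h=cv2.cvtColor(K[n],cv2.COLOR_RGB2HSV).astype(int)
  for y in range(c[1]-22,c[1]+24,2): print("".join("%4d/%3d"%(h[y,x,1],h[y,x,2]) for x in range(c[0]-26,c[0]+28,4)) if n=="scene" else "",end="\n" if n=="scene" else "")
for n in("die","die_nose","blank","blank_nose"):
  for q in arm.spot_point(n,"scene")[:3]:print(n,q,ray("scene",*q["pixel"][::-1],b if "die" in n else .034).round(4)[:2])
E
```

```text
time: 20.1
eef_pos: [0.6375, 0.2118, 0.1187]
ee_rot: [0.001, 0.99, 0.142, -0.003]
wrist_force: [-0.5, 0.2, -2.9]
width: 0.0488
t 20.1 xyz [ 0.0049  0.0024 -0.2241] rot [ 0.003  -0.0068  0.0007] F [-0.49  0.17 -2.92] w 0.0488 eef [0.6375 0.2118 0.1187]
top [244 204]
scene [397 219]
 221/243 224/243 225/243  18/180  12/175  14/148   6/129   5/ 49  13/ 40  13/ 39  15/101  13/173  14/178  14/178
 222/243 221/243 225/243  31/188  13/176  14/141   4/130   6/ 42   6/ 41  14/ 37  15/168  13/171  13/177  13/176
 222/245 222/243 227/242  67/201  10/177  11/116   2/124  20/ 38  18/ 42   7/ 37  12/172  13/173  13/174  13/176
 218/213 223/244 222/243 100/196  12/150   3/ 98   6/ 91  20/ 39  12/ 42  11/ 72  13/173  13/174  15/175  13/176
 211/161 218/229 227/245  20/164  13/102   8/134   8/ 68   9/ 56  12/ 41  13/138  13/173  15/173  16/171  16/175
 206/156 205/158 166/203  12/176   7/ 75   3/ 74  13/ 58  12/ 43  20/ 39  11/138  13/171  13/174  14/169  13/177
  52/112  51/110  24/127  10/172   8/ 65   5/ 54  13/ 40  12/ 42   9/ 60  15/156  14/166  12/169  14/170  15/175
  10/106  10/102  12/104   
[... 1590 characters left out ...]
8/140 133/111 125/ 96 126/ 87 107/ 93  42/156  26/198  26/198  26/198  27/198
   3/252   3/254 144/145 137/130 120/ 89 121/ 93 129/109 116/ 90 116/ 92 123/ 87  28/191  26/198  27/199  28/198
die {'pixel': [220.4, 401.3], 'conf': 0.96} [0.6416 0.2291]
die_nose {'pixel': [226.2, 412.8], 'conf': 0.95} [0.679 0.233]
blank {'pixel': [221.7, 332.8], 'conf': 0.85} [0.4522 0.15  ]
blank {'pixel': [197.0, 368.2], 'conf': 0.83} [0.4514 0.3106]
blank {'pixel': [244.6, 394.4], 'conf': 0.76} [0.6456 0.2054]
blank_nose {'pixel': [178.3, 314.8], 'conf': 0.82} [0.2625 0.2584]
blank_nose {'pixel': [214.5, 341.2], 'conf': 0.81} [0.4478 0.1911]
blank_nose {'pixel': [249.2, 413.7], 'conf': 0.73} [0.6962 0.2298]
```

```bash

python3 -m pendant '{"xyz":[[0.011,0.004,-0.05],[0.011,0.004,-0.1],[0.011,0.004,-0.14],[0.011,0.004,-0.167],[0.011,0.004,-0.167],[0.011,0.004,-0.167]],"rot":[[0,0,0],[0.003,-0.007,0],[0.003,-0.007,0],[0.003,-0.007,0],[0.003,-0.007,0],[0.003,-0.007,0]],"jaw":[-1,-1,-1,-1,-1,-1]}'
cat > m.py <<'E'
from h import *
import sys
d(.6407,.213,.0515,.285)
P=arm.state()["eef_pos"]
h=cv2.cvtColor(np.mean([arm.snapshot("scene") for _ in range(3)],0).astype(np.uint8),cv2.COLOR_RGB2HSV).astype(int)
W=(352,205,430,275)
h=h[W[1]:W[3],W[0]:W[2]]
for y in range(0,W[3]-W[1]):
    print(y+W[1],"".join("B" if s>70 and v<170 else "#" if v<75 else "w" if v>160 else "o" for s,v in h[y][:,1:]))
b=P[2]-.0085
for nm,L,Wd,n,s,z,c in(("die",.09,.05,.022,.028,b,P),("blank",.1,.06,.0265,.031,.034,[.639,.2125])):
    c0,s0=np.cos(.285),np.sin(.285);o=-.0018 if nm=="die" else 0
    print(nm,[tuple(proj("scene",[c[0]+c0*(x+o)-s0*y,c[1]+s0*(x+o)+c0*y,z]).round(1)) for x,y in((-L/2,-Wd/2),(s,-Wd/2),(L/2,-n/2),(L/2,n/2),(s,Wd/2))])
E
python3 m.py
```

```text
time: 21.15
eef_pos: [0.6438, 0.214, 0.0738]
ee_rot: [-0.0, 0.99, 0.142, 0.004]
wrist_force: [0.4, -0.2, -3.6]
width: 0.0481
t 21.15 xyz [-0.0103 -0.0032 -0.0742] rot [-0.0028  0.0109  0.0001] F [ 0.37 -0.17 -3.64] w 0.0481 eef [0.6438 0.214  0.0738]
205 oooooooooooooBBBBBBwwwwwwwwwwwwwwwwwwwwwoo##################oowwwwwwwwwwwwwwww
206 ooooooooooooooBBBBBBBwwwwwwwwBwwwwwwwwwwo###################owwwwwwwwwwwwwwwww
207 oooooooooooooooBBBBBBBwwwwwwwwwwwwwwwwwoo###################owwwwwwwwwwwwwwwww
208 oooooooooooooooooBBBBBBBBBwwwwwwwwwwwwwoo##################oowwwwwwwwwwwwwwwww
209 ooooooooooooooooooooooooooowwwwwwwwwwwwo###################oowwwwwwwwwwwwwwwww
210 ooooooooooooooooooooooooooooowwwwwwwwwwo###oo##############oowwwwwwwwwwwwwwwww
211 oooooooooooooooooooooooooooooowwwwwwwwwoo#oooo############oowwwwwwwwwwwwwwwwww
212 ooooooooooooooooooooooooooooooowwwwwwwwoo#oooo###########oowwwwwwwwwwwwwwwwwww
213 ooooooooooooooooooooooooooooooooooooowwo#ooooo###########owwwwwwwwwwwwwwwwwwww
214 ooooooooooooooooooooooooooooooowwooooooooooooo###########owwwwwwwwwwwwwwwwwwww
215 ooooooooooooooo
[... 4672 characters left out ...]
wwwwwwwwwwwwwwwwwooooowwwwwwwwwwwwwwwww
272 oooowwwwwwwwBBBBBBBBBBwwwwwwwwwwwwwwwwwwwwwwwwwwwwwwwwwooooowwwwwwwwwwwwwwwwww
273 ooooowwwwwwwBBBBBBBBBBBBwwwwwwwwwwwwwwwwwwwwwwwwwwwwwwooooowwwwwwwwwwwwwwwwwww
274 ooooowwwwwwwBBBBBBBBBBBBBwwwwwwwwwwwwwwwwwwwwwwwwwwwwooooowwwwwwwwwwwwwwwwwwww
die [(np.float64(378.1), np.float64(235.0)), (np.float64(402.0), np.float64(243.7)), (np.float64(409.6), np.float64(242.6)), (np.float64(412.6), np.float64(237.7)), (np.float64(408.9), np.float64(232.7))]
blank [(np.float64(374.0), np.float64(242.9)), (np.float64(400.1), np.float64(252.5)), (np.float64(408.7), np.float64(251.1)), (np.float64(412.2), np.float64(245.2)), (np.float64(408.2), np.float64(239.4))]
```

```bash
cat > f.py <<'E'
from h import *
from scipy.optimize import least_squares
# blank, soft masks from the first pictures
V=[]
for n,w in(("top",(228,183,272,235)),("scene",(368,226,420,262))):
    g=cv2.imread(f"pics/{n}0.png")[w[1]:w[3],w[0]:w[2],0].astype(float) # blue: white vs brown
    hi=np.median(g[g>120]);lo=np.percentile(g,8) if n=="scene" else np.median(g[g<70])
    a=np.clip((hi-g)/(hi-lo),0,1);a[a<.12]=0
    k,l,s,_=cv2.connectedComponentsWithStats((a>0).astype(np.uint8));a*=(l==1+np.argmax(s[1:,4]));V.append((n,w,a));print(n,hi,lo,a.sum().round())
T=[tag(.1,.06,.0267,.0298,.030,.034)]
for v in(V,V[:1],V[1:]): print("blank",fit(v,T,[.638,.212,.285]))
# die now, lower envelope in scene
st=arm.state();P=st["eef_pos"];M=yawnow();yaw=np.arctan2(M[1,0],M[0,0]);b=P[2]-.0083
im=np.mean([arm.snapshot("scene") for _ in range(4)],0);h=cv2.cvtColor(im.astype(np.uint8),cv2.COLOR_RGB2HSV).astype(float)
S,Vv=h[...,1],h[...,2]
c=proj("scene",[P[0],P[1],b]);obs=[]
for x in range(int(c[0])-13,int(c[0])+16):
    rows=np.arange(int(c[1])-8,int(c[1])+26);br=[r for r in rows if S[r,x]>100 and S[r+1,x]>100]
    if not br: continue
    r=br[0]
    while S[r,x]>65 and r>rows[0]: r-=1
    obs.append((x,r+(65-S[r,x])/(S[r+1,x]-S[r,x])))
obs=np.array(obs)
def env(p):
    q=np.array(tag(.09,.05,.022,.028,b,b+.03));cc,s=np.cos(yaw),np.sin(yaw)
    w=np.c_[P[0]+cc*(q[:,0]+p[0])-s*(q[:,1]+p[1]),P[1]+s*(q[:,0]+p[0])+cc*(q[:,1]+p[1]),q[:,2]]
    K,t,Mc=cam("scene");u=((w-t)@Mc)@K.T;u=(u[:,:2]/u[:,2:]).astype(np.float32)
    H=cv2.convexHull(u)[:,0];out=[]
    for x in obs[:,0]:
        ys=[a[1]+(x-a[0])*(e[1]-a[1])/(e[0]-a[0]) for a,e in zip(H,np.roll(H,-1,0)) if min(a[0],e[0])<=x<max(a[0],e[0])]
        out.append(max(ys) if ys else c[1])
    return np.array(out)
r=least_squares(lambda p:env(p)-obs[:,1],[0,0],loss="soft_l1",f_scale=.5,diff_step=1e-3,x_scale=.003,method="trf")
best=min(((np.abs(env((i*5e-4,j*5e-4))-obs[:,1]).mean(),i*.5,j*.5) for i in range(-14,15) for j in range(-14,15)));print("die offset in tool (mm), err px",best)
print("P",P.round(4),"yaw",round(yaw,4));print([(int(x),round(y,1),round(e,1)) for (x,y),e in zip(obs,env((0,0)))])
rl=int(c[1])
for y in range(rl-8,rl+2): print(y,Vv[y,int(c[0])-22:int(c[0])-8].astype(int))
print("left corners pred (offset 0)",[proj("scene",[P[0]-.045*np.cos(yaw)-e*np.sin(yaw),P[1]-.045*np.sin(yaw)+e*np.cos(yaw),z]).round(1) for e in(-.025,.025) for z in(b,b+.03)])
E
python3 f.py
```

```text
top 161.0 52.0 576.0
scene 249.0 68.0 477.0
blank (array([0.6392, 0.2132, 0.2815]), np.float64(0.178))
blank (array([0.6384, 0.213 , 0.2903]), np.float64(0.035))
blank (array([0.6414, 0.2132, 0.2736]), np.float64(0.111))
die offset in tool (mm), err px (np.float64(0.11634083303139298), 3.5, -1.0)
P [0.6439 0.214  0.0742] yaw 0.2849
[(383, np.float64(236.6), np.float64(236.6)), (384, np.float64(237.1), np.float64(236.9)), (385, np.float64(237.8), np.float64(237.3)), (386, np.float64(238.0), np.float64(237.7)), (387, np.float64(238.2), np.float64(238.0)), (388, np.float64(238.5), np.float64(238.4)), (389, np.float64(238.7), np.float64(238.8)), (390, np.float64(239.2), np.float64(239.1)), (391, np.float64(239.8), np.float64(239.5)), (392, np.float64(240.3), np.float64(239.8)), (393, np.float64(240.4), np.float64(240.2)), (394, np.float64(240.7), np.float64(240.6)), (395, np.float64(241.3), np.float64(240.9)), (396, np.float64(241.7), np.float64(241.3)), (397, np.float64(242.0), np.float64(241.7)), (398, np.float64(242.4), np.float64(242.0)), (399, np.float64(242.8), np.float64(242.4)), 
[... 581 characters left out ...]
193 137 104  99  81]
227 [197 197 197 198 198 198 203 216 218 182 130 111 119 111]
228 [197 197 197 197 197 196 191 195 211 199 170 156 165 152]
229 [197 197 197 198 198 196 178 153 159 168 174 192 203 173]
230 [195 196 197 198 198 194 170 133 123 128 140 159 168 145]
231 [198 194 196 197 198 193 168 134 122 121 123 127 130 125]
232 [219 197 194 195 197 191 169 138 126 125 123 123 125 124]
233 [244 226 216 209 198 188 163 137 128 127 126 128 126 127]
234 [252 250 250 244 220 187 157 132 126 126 129 129 128 128]
235 [252 253 253 253 246 218 170 134 123 125 126 129 128 128]
left corners pred (offset 0) [array([378.8, 235. ]), array([379.5, 227.3]), array([386. , 224.4]), array([386.8, 216.7])]
```

```bash

python3 -m pendant '{"xyz":[[-0.009,-0.001,-0.01],[-0.018,-0.003,-0.025],[-0.018,-0.003,-0.045],[-0.018,-0.003,-0.045],[-0.018,-0.003,-0.045],[-0.018,-0.003,-0.045]],"rot":[[0,0,0],[-0.002,0.008,0],[-0.002,0.008,0],[-0.002,0.008,0],[-0.002,0.008,0],[-0.002,0.008,0]],"jaw":[-1,-1,-1,-1,-1,-1]}'
python3 f.py | grep -v "top\|scene 2"; python3 -c "
from h import *
d(.6407,.213,.0515,.285);print(arm.state()['eef_pos']);arm.snapshot('scene');print(arm.state()['eef_pos'])
u=yawnow();print(u[2].round(4))"
```

```text
time: 22.25
eef_pos: [0.6384, 0.2131, 0.0605]
ee_rot: [-0.0, 0.99, 0.142, 0.001]
wrist_force: [0.5, -0.8, -3.0]
width: 0.048
blank (array([0.6392, 0.2132, 0.2815]), np.float64(0.178))
blank (array([0.6384, 0.213 , 0.2903]), np.float64(0.035))
blank (array([0.6414, 0.2132, 0.2736]), np.float64(0.111))
die offset in tool (mm), err px (np.float64(0.1327420366137895), 3.0, -1.0)
P [0.6384 0.2131 0.0605] yaw 0.2849
[(381, np.float64(239.4), np.float64(239.2)), (382, np.float64(239.8), np.float64(239.6)), (383, np.float64(240.1), np.float64(240.0)), (384, np.float64(240.4), np.float64(240.3)), (385, np.float64(240.7), np.float64(240.7)), (386, np.float64(241.0), np.float64(241.1)), (387, np.float64(241.7), np.float64(241.4)), (388, np.float64(242.2), np.float64(241.8)), (389, np.float64(242.3), np.float64(242.2)), (390, np.float64(242.4), np.float64(242.5)), (391, np.float64(242.8), np.float64(242.9)), (392, np.float64(243.4), np.float64(243.3)), (393, np.float64(243.9), np.float64(243.6)), (394, np.float64(244.4), np.float64(244.0)), (395, np.float64(244.8), np.float64(244.4)), (396, np.f
[... 883 characters left out ...]
6 209 198 190 168 135 124 122 126 143 160 149]
234 [253 252 250 242 227 205 169 133 123 121 120 124 129 126]
235 [252 252 253 253 251 243 189 135 125 126 126 125 125 126]
236 [252 252 252 253 254 252 208 139 125 128 127 128 127 128]
237 [252 252 252 252 254 253 217 142 123 126 128 128 128 128]
238 [252 252 252 252 254 255 231 151 123 124 126 128 129 128]
left corners pred (offset 0) [array([376.7, 237.7]), array([377.5, 230.1]), array([383.9, 227.1]), array([384.7, 219.5])]
t 22.45 xyz [ 0.0081 -0.0002 -0.0296] rot [-0.0008  0.0029  0.0001] F [-0.92  0.35 -3.32] w 0.0484 eef [0.6383 0.213  0.0604]
[0.63826639 0.21304757 0.06039131]
[0.63826834 0.21306187 0.06038963]
[ 0.0025  0.     -1.    ]
```

Relative to the scene camera, the die is now centred on the blank to within about 0.3 mm. Lowering about 7 mm to a gap of roughly 11 mm.

```bash

python3 -m pendant '{"xyz":[[0,0,-0.01],[0,0,-0.02],[0,0,-0.024],[0,0,-0.024],[0,0,-0.024],[0,0,-0.024],[0,0,-0.024],[0,0,-0.024]],"rot":[[0,0,0],[0,0,0],[0,0,0],[0,0,0],[0,0,0],[0,0,0],[0,0,0],[0,0,0]],"jaw":[-1,-1,-1,-1,-1,-1,-1,-1]}'
python3 f.py | grep "die\|P "; python3 -c "
from h import *
d(.6384,.213,.0535,.285);print(yawnow()[2].round(4))
z=dict(cement_tin=0,maul=0,dye_jar=0,tape_roll=0,round_die=0,thread_spool=0,hammer=0,knife=0)
for t in z:
  q=arm.spot_point(t,'scene')
  if q: print(t,round(q[0]['conf'],2),ray('scene',*q[0]['pixel'][::-1],0)[:2].round(3))
im=arm.snapshot('scene');h=cv2.cvtColor(im,cv2.COLOR_RGB2HSV).astype(int)[235:262,365:420]
for y in range(27): print(y+235,''.join('B' if s>70 and v<170 else '#' if v<75 else 'w' if v>160 else 'o' for s,v in h[y][:,1:]))
"
```

```text
time: 23.5
eef_pos: [0.6383, 0.213, 0.0532]
ee_rot: [-0.0, 0.99, 0.142, 0.001]
wrist_force: [0.5, -0.7, -2.9]
width: 0.0483
die offset in tool (mm), err px (np.float64(0.0975578684172233), 3.0, -1.5)
P [0.6383 0.213  0.0532] yaw 0.2848
t 23.7 xyz [ 0.0005 -0.0002  0.0011] rot [-0.0008  0.003   0.0001] F [ 0.16  0.06 -2.94] w 0.048 eef [0.6383 0.213  0.0532]
[ 0.0024  0.     -1.    ]
cement_tin 0.75 [0.607 0.02 ]
maul 0.7 [0.701 0.033]
dye_jar 0.65 [ 0.799 -0.03 ]
tape_roll 0.83 [0.79  0.115]
round_die 0.71 [ 0.789 -0.131]
thread_spool 0.7 [ 0.496 -0.46 ]
hammer 0.65 [0.598 0.492]
knife 0.59 [ 0.397 -0.16 ]
235 wwwwwwwwwwwwwwooooooo###########oo####oooooooooowwwwwww
236 wwwwwwwwwwwwwwooooooooo########oo#######oooooooowwwwwww
237 wwwwwwwwwwwwwwoooooooooo######oo####BB##oooooooowwwwwww
238 wwwwwwwwwwwwwwoooooooooo######oooooBBBBBoooooooowwwwwww
239 wwwwwwwwwwwwwwoooooooooo######oooooooooooooooooowwwwwww
240 wwwwwwwwwwwwwwoooooooooo#####oooooowwwwwwwoooooowwwwwww
241 wwwwwwwwwwwwwBBooooooooo#####ooooooowwwwwoooooowwwwwwww
242 wwwwwwwwwwwwwBBBBooooooo#####oooooooooooooooooowwwwwwww
243 ww
[... 433 characters left out ...]
wwwwwwwwwwoooBBBBBBBBBBBBBBBBBBwwwwwwwww
251 wwwwwwwwwwwwwwwwwwwwwwwwwwwwoooBBBBBBBBBBBBBBwwwwwwwwww
252 wwwwwwwwwwwwwwwwwwwwwwwwwwwwwwwooBBBBBBBBBBBwwwwwwwwwww
253 wwwwwwwwwwwwwwwwwwwwwwwwwwwwwwwwwwwwooowwwwwwwwwwwwwwww
254 wwwwwwwwwwwwwwwwwwwwwwwwwwwwwwwwwwwwwwwwwwwwwwwwwwwwwww
255 wwwwwwwwwwwwwwwwwwwwwwwwwwwwwwwwwwwwwwwwwwwwwwwwwwwwwww
256 wwwwwwwwwwwwwwwwwwwwwwwwwwwwwwwwwwwwwwwwwwwwwwwwwwwwwww
257 Bwwwwwwwwwwwwwwwwwwwwwwwwwwwwwwwwwwwwwwwwwwwwwwwwwwwwww
258 BBwwwwwwwwwwwwwwwwwwwwwwwwwwwwwwwwwwwwwwwwwwwwwwwwwwwww
259 BBBwwwwBBowwwwwwwwwwwwwwwwwwwwwwwwwwwwwwwwwwwwwwwwwwwww
260 BBBBBBBBBBwwwwwwwwwwwwwwwwwwwwwwwwwwwwwwwwwwwwwwwwwwwww
261 BBBBBBBBBBowwwwwwwwwwwwwwwwwwwwwwwwwwwwwwwwwwwwwwwwwwwo
```

```bash
python3 -c "
from plant import arm
print(arm.finish_job())"
```

```text
the job is handed in; nothing more can be done
None
```

I handed the job in at about 24 s with the die held over the blank; no verdict is reported back. I levered the lid up and pushed it open with the knife blade, laid the knife flat in front of the case, and carried the die across at about 0.28 m.

**Last checks:**
- **Height and level:** the die's lower edge is about 11 mm above the blank. The tool is level within about 0.2°.
- **Centring and yaw:** in the scene camera the die's centre is within about 1 mm of the blank's, nose over nose. Yaw is within about 0.01 rad.
- **Lid and knife:** the lid read about 1.9 rad before I picked up the die. I saw the knife lying flat after release.
- **Other things on the bench:** the last network readings show every bystander within about 20 mm of where it started, which is the size of the networks' own scatter.

**Where checks disagreed:**
- **Blank position:** the two cameras put the blank about 3 mm apart in x. I went by the scene camera, comparing die and blank in the same view. Going by the top-camera fits and the grasp reading instead, the die is about 1.4 mm off in x, still inside the 5 mm limit.
- **Die detection:** at 0.12 m height the network's die point was about 17 mm off in y. I discarded it in favour of the edge fit.
- **Not viewed:** I had used all 12 picture views, so the final position was checked only from numbers.

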